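Click the basin plug shut and feel that it stayed down

TASK

Close the drain of the small hand basin: push the wide steel plug in the bowl's floor all the way down so that it clicks, then lift the fingers off and let its catch hold it. Rest the fingers lightly on it once more to feel that it has stayed down, and let go; the drain must be left shut. Leave the cup and the soap dish where they are.

Things in the scene. Friction and masses are not known exactly. Their poses are not given: they have to be found in the camera images.
- plug (a joint): How far the plug is down, m: 0 = up (drain open, the start), hard stop 0.0135. Sprung: 1.5 N starts it, 3 to 5 N bottoms it. Pushed to the stop it clicks and, let go, rises to 0.0088 in 0.5 s, where a hidden catch holds it (drain shut). There it bears 2 N unmoved, then sinks; at the stop it clicks free and rises to 0. A push short of 0.011 changes nothing; one ending at 0.011 to 0.013 may hang.
- plug_top (a point): Centre of the plug's top; moves with it; z up. Round domed steel cap, 60 mm across, in the middle of the bowl's floor. Top above that floor: up 18, caught 9, at the stop 4.5 mm (up: 53 mm above the counter). White fixed basin 270 (x) by 390 (y) mm; bowl 234 by 247 mm, wall tops 85 mm above the counter. At its +y end a tap, 170 mm high, 110 mm from the plug, and a smaller steel cap, not the plug.
- cup_center (a point): Half-way up the middle of a clear plastic cup, 72 mm across and 95 mm high, standing on the counter beyond the tap end of the basin. To be left alone.
- soap_dish_center (a point): Middle, 17 mm above the counter, of a grey ceramic soap dish with a white bar in it, 115 mm by 80 mm and 34 mm high, on the counter beyond the tap end of the basin. To be left alone.

How it is judged:
By the outcome, as a careful person would: the job done as asked, in the order asked, and still so for the second after the job is handed in, with the robot touching nothing.
It also fails if it takes over 38 s, if anything falls off the work surface, if the arm or the gripper's body presses on something with over 40 N, if the wrist force passes 120 N, or if a joint passes its speed limit or range.

ROBOT

A 6-joint arm with a two-finger parallel gripper is mounted at the origin on the work surface. World frame = base frame: x ahead of the robot, y to its left, z up, the work surface at z = 0. Lengths are in m, angles in rad, forces in N, time in s.
With the tool pointing down it reaches from about 0.275 to 0.725 m from the base axis. Payload 5.6 kg.
Tool frame: the origin (TCP) lies at the very end of the fingers, on their centre line; the grasp point (between the pads) lies 19 mm behind it; z points along the fingers, y is the direction in which the jaws open and shut (so a half turn about z gives the same grasp; the last joint's range is limited). The gripper opens to 85 mm and grips with 20 to 120 N. Pads are 22 mm wide; open, the fingers measure 114 mm over their backs; the gripper's body (76 mm by 85 mm) begins 54 mm behind the grasp point. The pads swing forward as they close: fully open they stand 13 mm farther back than shut.
Start: joints at [1.596, 0.255, 0.108, 0, -1.424, -0.285], TCP at [0.141, 0.532, 0.231] pointing down, gripper open.
Joint ranges: [-2.95, 2.95], [-1.21, 1.97], [-1.09, 1.5], [-2.87, 1.71], [-2.94, -0.07], [-3.05, 3.05]. Speed limits (rad/s): [2.57, 2.57, 3.14, 3.14, 3.14, 3.14].

INTERFACE

Orientations are given as a unit quaternion [x, y, z, w].
In Python, from bench import r, read_camera, job gives the robot as it stands.
- The arm moves only by the tool drive_tool, never from a script. Its argument "targets" is a list of rows, each an object with "grip": the finger opening in m, from 0 to 0.0854; "xyz": the shift along the tool's x, y, z in m, a list of three; "twist": the turn about the tool's z in rad. A call has 1 to 10 rows; each row is the pose to reach, as a shift and turn from the pose commanded when the call began, along the tool's axes at that moment; what a row does not reach only later rows make up. A row lasts 1/8 s, in which the tool goes at most 62.5 mm and 10.7 degrees, less where a joint would pass 70% of its speed; a pose out of reach is approached as far as the arm can. A call with a gripper value outside its range is refused whole. The fingers move at their own pace and stop on an object; "squeeze" is the grip in N (left out, the last holds). Time passes only in rows, so rows that repeat a pose let the fingers close. It gives the time, the measured TCP pose, the force and the opening at its end, in the units of the state.
- r.state(): the state, without advancing time (a new reading comes with each control period).
- read_camera(name): name is "scene" or "top"; returns a dict with "frame" (400x640x3 uint8, red, green, blue), "z_map" (400x640 float32, m along the optical axis (not along the pixel's ray), 0 where there is no reading), "fx", "fy", "cx", "cy" (pixels), "extrinsics" (4x4, takes a point from camera to world coordinates). Camera axes: x right, y up, looking along -z (the intrinsics and any distortion apply to the point x, -y, -z); pixel columns grow to the right and rows downward; lengths in m; the calibration is good to about 2 mm. A picture is of the moment at which its call begins.
- job.finish_job(): hands the job in, once; it reports no verdict.
The state is a dict: "time_s": time; "q": joint angles; "joint_velocities": joint speeds; "joint_torque": joint torques, N m; "tcp_pos": TCP position; "tool_rot": TCP orientation; "ft_force": force on the tool from outside, world axes, zero at the start; "moment": the same for the moment, N m; "gripper_width": opening from 0.0 (shut) to 1.0 (fully open).
Only numpy, scipy, OpenCV 4.12 (cv2) and the standard library are available. Lean on these libraries where they do the work, as an engineer would, in place of code of your own. Each camera call takes 0.05 s, during which the arm holds its last target.

## Working session

There is one attempt and no reset: what is moved stays moved. The work goes in short steps, Python scripts to look and compute and a tool call to move; the robot and the scene stay as the last step left them, time stands still between calls to the robot, and variables do not carry over. Pictures are saved under pics/ and viewed, and the job is handed in when it is done.

Besides the shell and the picture viewer there is one more tool, called as name(argument=value, ...) on one line, values as JSON. drive_tool: Moves the arm, as the interface text tells. Its arguments: {"type":"object","properties":{"targets":{"type":"array"},"squeeze":{"type":"number"}},"required":["targets"]}

```bash
mkdir -p pics
python3 - <<'E'
from bench import r, read_camera, job
import cv2,numpy as np
print(r.state())
for n in("scene","top"):
    c=read_camera(n); cv2.imwrite(f"pics/{n}0.png",c["frame"][:,:,::-1]); np.savez(f"{n}0.npz",**c)
    print(n,c["fx"],c["cx"],c["cy"],np.round(c["extrinsics"],3).tolist(), [k for k in c])
E
```

```text
{'time_s': 0.0, 'q': array([ 1.59557022e+00,  2.55730196e-01,  1.06983368e-01, -4.67589836e-04,
       -1.42390033e+00, -2.84587859e-01]), 'joint_velocities': array([ 5.65097298e-04,  7.54908417e-06, -2.46851565e-05, -2.46333658e-03,
       -1.62872429e-03,  1.68937957e-04]), 'joint_torque': array([ 6.72760757e-05, -3.86625659e+01,  2.37932968e+01,  5.36488965e+00,
       -6.25128887e-03, -7.75489156e-06]), 'tcp_pos': array([0.14112062, 0.53106409, 0.23039737]), 'tool_rot': array([ 9.91569035e-01, -1.29575996e-01, -8.59104859e-05,  9.49992766e-04]), 'ft_force': array([-0.57816807, -0.20219194,  0.48703599]), 'moment': array([-0.03282657,  0.02612991,  0.04155573]), 'gripper_width': 0.9993534907105266}
scene 470.9630065763641 326.01118177310383 192.4059045167649 [[-0.638, -0.53, 0.559, 1.082], [0.77, -0.433, 0.469, 0.664], [-0.007, 0.729, 0.684, 0.711], [0.0, 0.0, 0.0, 1.0]] ['frame', 'z_map', 'fx', 'fy', 'cx', 'cy', 'extrinsics']
top 500.4822711830307 317.7214591119964 198.05595141251138 [[-0.029, 0.989, -0.147, 0.457], [-0.999, -0.026, 0.017, 0.21], [0.013, 0.147, 0.989, 0.856], [0.0, 0.0, 0.0, 1.0]] ['frame', 'z_map', 'fx', 'fy', 'cx', 'cy', 'extrinsics']
```

View pics/scene0.png

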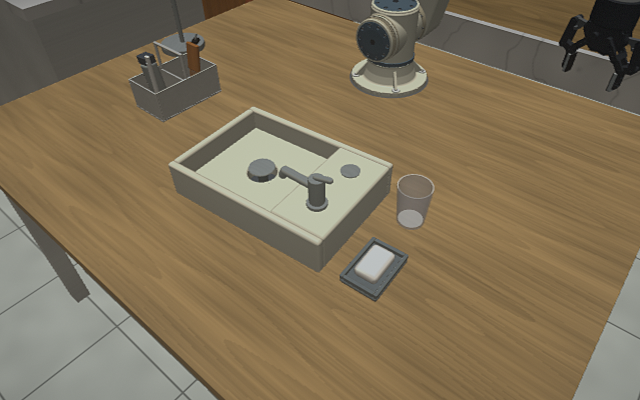

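View pics/top0.png

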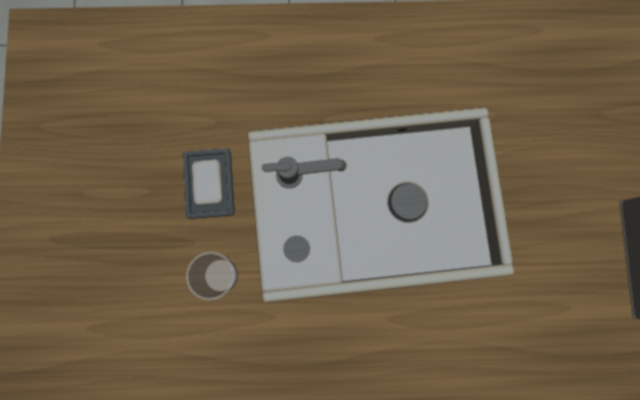

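The scene view shows the plug at about (262,168) and the top view at (408,201). The tap is at (288,170) in the top view, with its spout tip at (341,164). The small decoy cap is at (296,249). Next I measure these.

```bash
cat > h.py <<'E'
import numpy as np,cv2
def ray(c,u,v):
    d=np.array([(u-c["cx"])/c["fx"],-(v-c["cy"])/c["fy"],-1.0]); E=c["extrinsics"]; return E[:3,3],E[:3,:3]@d
def plane(c,u,v,z):
    o,d=ray(c,u,v); return o+d*(z-o[2])/d[2]
def dep(c,u,v):
    o,d=ray(c,u,v); return o+d*c["z_map"][int(round(v)),int(round(u))]
E
python3 - <<'E'
from h import *
L={}
for n,box in(("top",(380,175,437,228)),("scene",(243,150,282,186))):
    c=dict(np.load(n+"0.npz")); L[n]=c
    x0,y0,x1,y1=box
    f=c["frame"][y0:y1,x0:x1].astype(int); m=(f.mean(2)<140)&(abs(f[:,:,0]-f[:,:,2])<30)
    m=m.astype(np.uint8)
    z=c["z_map"]
    pts=[];
    for v in range(y0,y1):
        for u in range(x0,x1):
            if m[v-y0,u-x0] and z[v,u]>0:
                p=dep(c,u,v)
                if p[2]>.043: pts.append(p)
    pts=np.array(pts); print(n,m.sum(),len(pts),pts.mean(0),pts.min(0),pts.max(0))
    cn=max(cv2.findContours(m,0,2)[0],key=cv2.contourArea); e=cv2.fitEllipse(cn); print(e, plane(c,e[0][0]+x0,e[0][1]+y0,.05))
c=L["top"]
for nm,u,v,z in(("spout",341,164,.12),("tap",288,167,.17),("wall c1",486,112,.085),("c2",510,270,.085),("c3",265,297,.085),("c4",250,135,.085),("bowl edge a",327,137,.085),("b",341,282,.085)): print(nm,plane(c,u,v,z).round(3),dep(c,u,v).round(3))
E
```

```text
top 1386 1019 [0.56748623 0.04836194 0.05057958] [0.53863875 0.01868906 0.04429112] [0.59653814 0.07664406 0.0567548 ]
((27.37050437927246, 26.949466705322266), (40.56403350830078, 42.004005432128906), 124.4782943725586) [0.56643951 0.05028443 0.05      ]
scene 599 399 [0.57431118 0.0598872  0.05665919] [0.54000847 0.02116409 0.04516664] [0.62452025 0.16850534 0.14002369]
((18.709598541259766, 20.518680572509766), (23.146705627441406, 29.566139221191406), 82.63742065429688) [0.57737147 0.0592619  0.05      ]
spout [0.617 0.161 0.12 ] [0.613 0.162 0.14 ]
tap [0.604 0.239 0.17 ] [0.607 0.239 0.157]
wall c1 [ 0.704 -0.077  0.085] [ 0.704 -0.078  0.084]
c2 [ 0.452 -0.095  0.085] [ 0.452 -0.095  0.085]
c3 [0.423 0.281 0.085] [0.423 0.281 0.084]
c4 [0.675 0.301 0.085] [0.675 0.301 0.086]
bowl edge a [0.669 0.179 0.085] [0.675 0.178 0.063]
b [0.442 0.165 0.085] [0.442 0.165 0.079]
```

Plug at about (0.567, 0.048): it sits at the bowl's middle, its extent is 58 mm and its top is about 0.055 high, all of which agree with the description. The shift from the start pose along the tool's axes is about x +0.535, y +0.358. I'll shut the fingers and travel high.

drive_tool(targets=[{"grip": 0, "xyz": [0.025, 0.017, 0], "twist": 0}, {"grip": 0, "xyz": [0.06, 0.04, 0], "twist": 0}, {"grip": 0, "xyz": [0.1, 0.067, 0], "twist": 0}, {"grip": 0, "xyz": [0.14, 0.094, 0], "twist": 0}, {"grip": 0, "xyz": [0.18, 0.12, 0], "twist": 0}, {"grip": 0, "xyz": [0.22, 0.147, 0], "twist": 0}, {"grip": 0, "xyz": [0.26, 0.174, 0], "twist": 0}, {"grip": 0, "xyz": [0.3, 0.2, 0], "twist": 0}, {"grip": 0, "xyz": [0.335, 0.224, 0], "twist": 0}, {"grip": 0, "xyz": [0.36, 0.241, 0], "twist": 0}], squeeze=20)

```text
time_s: 1.35
tcp_pos: [0.4279, 0.2046, 0.2309]
tool_rot: [0.992, -0.13, -0.0, 0.0]
ft_force: [0.7, 0.5, 0.2]
gripper_width: -0.0
```

drive_tool(targets=[{"grip": 0, "xyz": [0.02, 0.013, 0], "twist": 0}, {"grip": 0, "xyz": [0.05, 0.033, 0], "twist": 0}, {"grip": 0, "xyz": [0.085, 0.057, 0], "twist": 0}, {"grip": 0, "xyz": [0.12, 0.08, 0], "twist": 0}, {"grip": 0, "xyz": [0.15, 0.1, 0], "twist": 0}, {"grip": 0, "xyz": [0.17, 0.113, 0], "twist": 0}, {"grip": 0, "xyz": [0.175, 0.117, 0.0], "twist": 0}, {"grip": 0, "xyz": [0.175, 0.117, 0], "twist": 0}])

```text
time_s: 2.35
tcp_pos: [0.5661, 0.0482, 0.2309]
tool_rot: [0.992, -0.13, -0.0, 0.0]
ft_force: [-0.0, -0.1, -0.3]
gripper_width: 0.005
```

drive_tool(targets=[{"grip": 0, "xyz": [0, 0, 0.015], "twist": 0}, {"grip": 0, "xyz": [0, 0, 0.04], "twist": 0}, {"grip": 0, "xyz": [0, 0, 0.07], "twist": 0}, {"grip": 0, "xyz": [0, 0, 0.1], "twist": 0}, {"grip": 0, "xyz": [0, 0, 0.13], "twist": 0}, {"grip": 0, "xyz": [0, 0, 0.15], "twist": 0}, {"grip": 0, "xyz": [0, 0, 0.16], "twist": 0}, {"grip": 0, "xyz": [0, 0, 0.16], "twist": 0}])

```text
time_s: 3.35
tcp_pos: [0.5657, 0.0484, 0.0707]
tool_rot: [0.992, -0.129, -0.001, 0.0]
ft_force: [-0.6, 0.3, 0.2]
gripper_width: 0.006
```

Run:
```python
from bench import r, read_camera
import cv2,numpy as np
c=read_camera("scene"); cv2.imwrite("pics/scene1.png",cv2.resize(c["frame"][80:260,150:430,::-1],None,fx=2.8,fy=2.8,interpolation=2))
s=r.state();print(s["tcp_pos"],s["ft_force"])
```

```text
[0.56635625 0.04840822 0.07159182] [-0.89572001  0.58007527  0.27089574]
```

View pics/scene1.png

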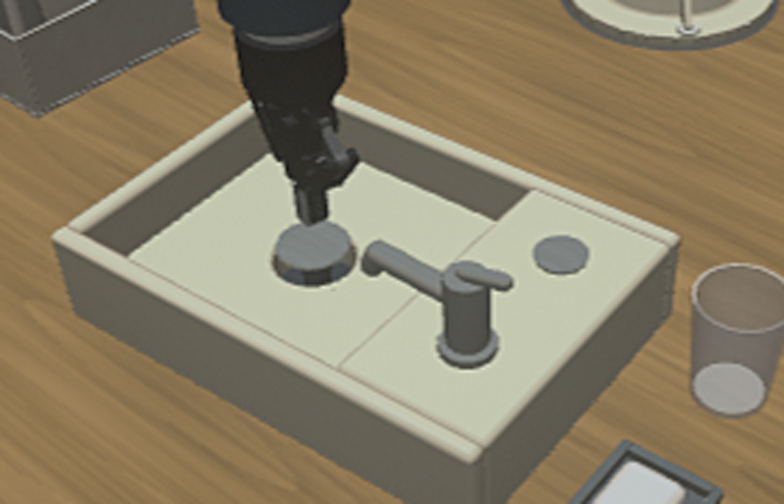

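The closed fingertips are over the plug's centre (crop 313,225), clear of the spout tip (375,258). Now I push.

drive_tool(targets=[{"grip": 0, "xyz": [0, 0, 0.006], "twist": 0}, {"grip": 0, "xyz": [0, 0, 0.012], "twist": 0}, {"grip": 0, "xyz": [0, 0, 0.016], "twist": 0}, {"grip": 0, "xyz": [0, 0, 0.019], "twist": 0}, {"grip": 0, "xyz": [0, 0, 0.022], "twist": 0}, {"grip": 0, "xyz": [0, 0, 0.025], "twist": 0}, {"grip": 0, "xyz": [0, 0, 0.028], "twist": 0}, {"grip": 0, "xyz": [0, 0, 0.03], "twist": 0}, {"grip": 0, "xyz": [0, 0, 0.031], "twist": 0}, {"grip": 0, "xyz": [0, 0, 0.031], "twist": 0}])

```text
time_s: 4.65
tcp_pos: [0.5663, 0.0481, 0.0402]
tool_rot: [0.992, -0.13, -0.0, 0.0]
ft_force: [-1.8, -0.7, 3.3]
gripper_width: -0.001
```

drive_tool(targets=[{"grip": 0, "xyz": [0, 0, 0.001], "twist": 0}, {"grip": 0, "xyz": [0, 0, 0.001], "twist": 0}])

```text
time_s: 4.9
tcp_pos: [0.5664, 0.0481, 0.0395]
tool_rot: [0.992, -0.13, 0.0, 0.0]
ft_force: [-2.6, 0.4, 5.0]
gripper_width: 0.004
```

drive_tool(targets=[{"grip": 0, "xyz": [0, 0, 0.001], "twist": 0}, {"grip": 0, "xyz": [0, 0, 0.001], "twist": 0}])

```text
time_s: 5.15
tcp_pos: [0.5664, 0.0481, 0.0394]
tool_rot: [0.992, -0.129, 0.0, 0.0]
ft_force: [-5.8, -0.4, 10.8]
gripper_width: 0.004
```

The force climbed from 5 to 10.8 N over the last 1 mm of command while the TCP hardly moved, so this is the hard stop. I lift clear and look.

drive_tool(targets=[{"grip": 0, "xyz": [0, 0, -0.004], "twist": 0}, {"grip": 0, "xyz": [0, 0, -0.012], "twist": 0}, {"grip": 0, "xyz": [0, 0, -0.024], "twist": 0}, {"grip": 0, "xyz": [0, 0, -0.036], "twist": 0}, {"grip": 0, "xyz": [0, 0, -0.044], "twist": 0}, {"grip": 0, "xyz": [0, 0, -0.044], "twist": 0}, {"grip": 0, "xyz": [0, 0, -0.044], "twist": 0}, {"grip": 0, "xyz": [0, 0, -0.044], "twist": 0}])

```text
time_s: 6.15
tcp_pos: [0.566, 0.048, 0.0818]
tool_rot: [0.992, -0.13, -0.0, 0.0]
ft_force: [-0.3, -0.1, 0.4]
gripper_width: 0.001
```

```bash
cat > look.py <<'E'
import sys
from bench import r, read_camera
from h import *
n=sys.argv[1]
c=read_camera("scene"); cv2.imwrite(f"pics/scene{n}.png",cv2.resize(c["frame"][80:260,150:430,::-1],None,fx=2.8,fy=2.8,interpolation=2))
a=dict(np.load("scene0.npz"))
for nm,q in(("before",a),("now",c)):
    P=np.array([dep(q,u,v) for v in range(148,186) for u in range(240,285) if q["z_map"][v,u]>0])
    k=np.hypot(P[:,0]-.566,P[:,1]-.048)
    out=[]
    for lo,hi in((0,.026),(.04,.055)):
        s=P[(k>=lo)&(k<hi)&(P[:,2]<.062)]; out+=[len(s),np.median(s[:,2]).round(4)]
    print(nm,out)
s=r.state();print(s["time_s"],s["tcp_pos"],s["ft_force"])
E
python3 look.py 2
```

```text
before [375, np.float64(0.0523), 457, np.float64(0.0363)]
now [334, np.float64(0.044), 468, np.float64(0.0362)]
6.2 [0.56607432 0.04805035 0.08182864] [-0.23314095 -0.02210106  0.04019254]
```

View pics/scene2.png

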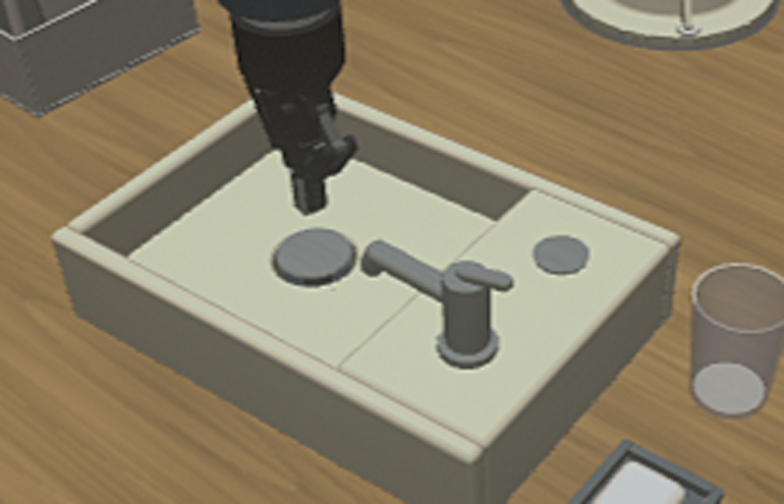

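The plug is flush-low (crop 315,255). Its cap height fell from 0.0523 to 0.0440, which matches the catch's 8.8 mm. Next is the light touch: approach to just above, then small steps staying under 2 N.

drive_tool(targets=[{"grip": 0, "xyz": [0, 0, 0.01], "twist": 0}, {"grip": 0, "xyz": [0, 0, 0.022], "twist": 0}, {"grip": 0, "xyz": [0, 0, 0.03], "twist": 0}, {"grip": 0, "xyz": [0, 0, 0.034], "twist": 0}, {"grip": 0, "xyz": [0, 0, 0.0355], "twist": 0}, {"grip": 0, "xyz": [0, 0, 0.0355], "twist": 0}, {"grip": 0, "xyz": [0, 0, 0.0355], "twist": 0}])

```text
time_s: 7.08
tcp_pos: [0.5666, 0.0482, 0.0471]
tool_rot: [0.992, -0.129, 0.0, -0.0]
ft_force: [-0.2, -0.6, 0.9]
gripper_width: 0.002
```

drive_tool(targets=[{"grip": 0, "xyz": [0, 0, 0.0003], "twist": 0}, {"grip": 0, "xyz": [0, 0, 0.0006], "twist": 0}])

```text
time_s: 7.32
tcp_pos: [0.5664, 0.0482, 0.0463]
tool_rot: [0.992, -0.13, 0.0, -0.0]
ft_force: [0.3, -0.7, 0.4]
gripper_width: 0.001
```

drive_tool(targets=[{"grip": 0, "xyz": [0, 0, 0.0006], "twist": 0}, {"grip": 0, "xyz": [0, 0, 0.0012], "twist": 0}, {"grip": 0, "xyz": [0, 0, 0.0012], "twist": 0}])

```text
time_s: 7.7
tcp_pos: [0.5663, 0.0481, 0.0449]
tool_rot: [0.992, -0.13, -0.0, 0.0]
ft_force: [-0.6, -0.2, 0.1]
gripper_width: 0.0
```

drive_tool(targets=[{"grip": 0, "xyz": [0, 0, 0.0003], "twist": 0}, {"grip": 0, "xyz": [0, 0, 0.0003], "twist": 0}])

```text
time_s: 7.95
tcp_pos: [0.5664, 0.0481, 0.0447]
tool_rot: [0.992, -0.13, 0.0, 0.0]
ft_force: [-0.8, -0.3, -0.0]
gripper_width: 0.0
```

drive_tool(targets=[{"grip": 0, "xyz": [0, 0, 0.0002], "twist": 0}, {"grip": 0, "xyz": [0, 0, 0.0002], "twist": 0}])

```text
time_s: 8.2
tcp_pos: [0.5664, 0.0481, 0.0446]
tool_rot: [0.992, -0.13, 0.0, -0.0]
ft_force: [-0.4, 0.2, 1.1]
gripper_width: 0.002
```

drive_tool(targets=[{"grip": 0, "xyz": [0, 0, 0], "twist": 0}])

```text
time_s: 8.32
tcp_pos: [0.5664, 0.0481, 0.0446]
tool_rot: [0.992, -0.129, 0.0, 0.0]
ft_force: [0.5, -0.1, 1.2]
gripper_width: 0.002
```

drive_tool(targets=[{"grip": 0, "xyz": [0, 0, 0], "twist": 0}])

```text
time_s: 8.45
tcp_pos: [0.5664, 0.0481, 0.0446]
tool_rot: [0.992, -0.13, 0.0, -0.0]
ft_force: [-0.2, 0.1, 1.1]
gripper_width: 0.005
```

drive_tool(targets=[{"grip": 0, "xyz": [0, 0, 0], "twist": 0}])

```text
time_s: 8.57
tcp_pos: [0.5664, 0.0481, 0.0446]
tool_rot: [0.992, -0.13, 0.0, -0.0]
ft_force: [-0.6, -0.0, 1.9]
gripper_width: -0.0
```

drive_tool(targets=[{"grip": 0, "xyz": [0, 0, 0], "twist": 0}])

```text
time_s: 8.7
tcp_pos: [0.5664, 0.0481, 0.0446]
tool_rot: [0.992, -0.13, 0.0, 0.0]
ft_force: [-0.0, -0.1, 1.3]
gripper_width: 0.003
```

drive_tool(targets=[{"grip": 0, "xyz": [0, 0, 0], "twist": 0}])

```text
time_s: 8.82
tcp_pos: [0.5664, 0.0481, 0.0446]
tool_rot: [0.992, -0.129, 0.0, -0.0]
ft_force: [-0.4, 0.7, 1.7]
gripper_width: 0.002
```

drive_tool(targets=[{"grip": 0, "xyz": [0, 0, 0], "twist": 0}])

```text
time_s: 8.95
tcp_pos: [0.5664, 0.0481, 0.0445]
tool_rot: [0.992, -0.13, 0.0, -0.0]
ft_force: [-0.9, -0.3, 2.2]
gripper_width: 0.001
```

Steady contact of about 1.5 N with the plug unmoved at 0.0446, which is the caught height. Lifting off.

drive_tool(targets=[{"grip": 0, "xyz": [0, 0, -0.003], "twist": 0}, {"grip": 0, "xyz": [0, 0, -0.012], "twist": 0}, {"grip": 0, "xyz": [0, 0, -0.03], "twist": 0}, {"grip": 0, "xyz": [0, 0, -0.055], "twist": 0}, {"grip": 0, "xyz": [0, 0, -0.08], "twist": 0}, {"grip": 0, "xyz": [0, 0, -0.1], "twist": 0}, {"grip": 0, "xyz": [0, 0, -0.11], "twist": 0}, {"grip": 0, "xyz": [0, 0, -0.11], "twist": 0}, {"grip": 0, "xyz": [0, 0, -0.11], "twist": 0}])

```text
time_s: 10.07
tcp_pos: [0.5658, 0.0481, 0.1535]
tool_rot: [0.992, -0.13, -0.001, 0.0]
ft_force: [-0.2, 0.3, 0.6]
gripper_width: 0.001
```

```bash
python3 look.py 3
```

```text
before [375, np.float64(0.0523), 457, np.float64(0.0363)]
now [331, np.float64(0.0442), 450, np.float64(0.0362)]
10.125 [0.56577902 0.04804595 0.15343124] [-0.43283371  0.16457864 -1.25790955]
```

View pics/scene3.png

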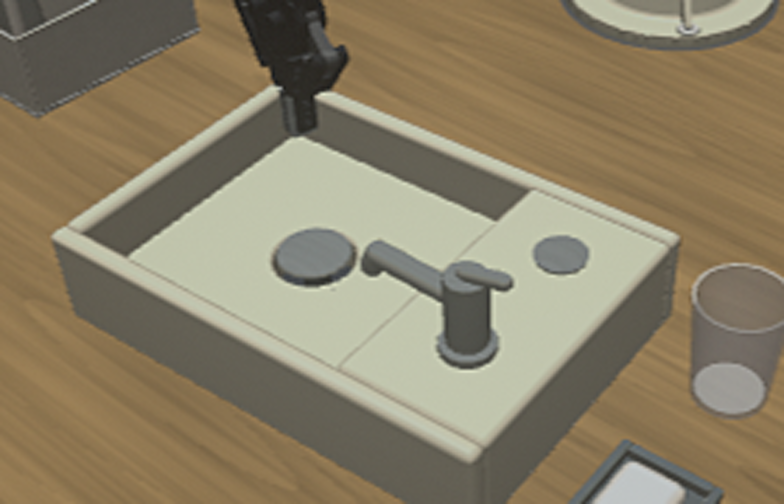

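The plug is still at 0.0442 and caught. But a free-air reading of -1.3 N shows the force noise is larger than I assumed, so I'll repeat the touch with a baseline to be certain it was real contact.

drive_tool(targets=[{"grip": 0, "xyz": [0, 0, 0.02], "twist": 0}, {"grip": 0, "xyz": [0, 0, 0.05], "twist": 0}, {"grip": 0, "xyz": [0, 0, 0.08], "twist": 0}, {"grip": 0, "xyz": [0, 0, 0.1], "twist": 0}, {"grip": 0, "xyz": [0, 0, 0.107], "twist": 0}, {"grip": 0, "xyz": [0, 0, 0.109], "twist": 0}, {"grip": 0, "xyz": [0, 0, 0.109], "twist": 0}, {"grip": 0, "xyz": [0, 0, 0.109], "twist": 0}, {"grip": 0, "xyz": [0, 0, 0.109], "twist": 0}, {"grip": 0, "xyz": [0, 0, 0.109], "twist": 0}])

```text
time_s: 11.38
tcp_pos: [0.5664, 0.0482, 0.0458]
tool_rot: [0.992, -0.13, 0.0, -0.0]
ft_force: [0.5, 0.3, 0.4]
gripper_width: 0.002
```

drive_tool(targets=[{"grip": 0, "xyz": [0, 0, 0], "twist": 0}])

```text
time_s: 11.5
tcp_pos: [0.5664, 0.0481, 0.0456]
tool_rot: [0.992, -0.129, 0.0, -0.0]
ft_force: [-0.1, 0.1, -0.8]
gripper_width: -0.002
```

drive_tool(targets=[{"grip": 0, "xyz": [0, 0, 0], "twist": 0}])

```text
time_s: 11.62
tcp_pos: [0.5663, 0.0481, 0.0455]
tool_rot: [0.992, -0.13, 0.0, -0.0]
ft_force: [0.7, 0.5, -0.5]
gripper_width: -0.0
```

drive_tool(targets=[{"grip": 0, "xyz": [0, 0, 0], "twist": 0}])

```text
time_s: 11.75
tcp_pos: [0.5663, 0.0481, 0.0455]
tool_rot: [0.992, -0.13, -0.0, 0.0]
ft_force: [-0.2, 0.3, -0.0]
gripper_width: -0.002
```

drive_tool(targets=[{"grip": 0, "xyz": [0, 0, 0.0005], "twist": 0}, {"grip": 0, "xyz": [0, 0, 0.001], "twist": 0}, {"grip": 0, "xyz": [0, 0, 0.001], "twist": 0}])

```text
time_s: 12.12
tcp_pos: [0.5664, 0.0481, 0.0446]
tool_rot: [0.992, -0.129, 0.0, 0.0]
ft_force: [-0.3, -0.0, 0.7]
gripper_width: -0.002
```

drive_tool(targets=[{"grip": 0, "xyz": [0, 0, 0], "twist": 0}])

```text
time_s: 12.25
tcp_pos: [0.5663, 0.0481, 0.0445]
tool_rot: [0.992, -0.13, 0.0, 0.0]
ft_force: [0.8, 0.7, 0.1]
gripper_width: -0.002
```

drive_tool(targets=[{"grip": 0, "xyz": [0, 0, 0], "twist": 0}])

```text
time_s: 12.38
tcp_pos: [0.5664, 0.0482, 0.0446]
tool_rot: [0.992, -0.13, 0.0, -0.0]
ft_force: [-0.1, -0.3, 0.8]
gripper_width: 0.001
```

drive_tool(targets=[{"grip": 0, "xyz": [0, 0, 0], "twist": 0}])

```text
time_s: 12.5
tcp_pos: [0.5663, 0.0481, 0.0445]
tool_rot: [0.992, -0.13, 0.0, -0.0]
ft_force: [-1.3, -0.1, 1.1]
gripper_width: -0.004
```

drive_tool(targets=[{"grip": 0, "xyz": [0, 0, 0.00015], "twist": 0}, {"grip": 0, "xyz": [0, 0, 0.00015], "twist": 0}])

```text
time_s: 12.75
tcp_pos: [0.5664, 0.0481, 0.0445]
tool_rot: [0.992, -0.13, 0.0, -0.0]
ft_force: [-1.1, -0.1, 2.5]
gripper_width: -0.002
```

drive_tool(targets=[{"grip": 0, "xyz": [0, 0, 0], "twist": 0}])

```text
time_s: 12.88
tcp_pos: [0.5664, 0.0481, 0.0445]
tool_rot: [0.992, -0.13, 0.0, 0.0]
ft_force: [-0.8, -0.5, 3.4]
gripper_width: -0.002
```

drive_tool(targets=[{"grip": 0, "xyz": [0, 0, 0], "twist": 0}])

```text
time_s: 13.0
tcp_pos: [0.5664, 0.0481, 0.0445]
tool_rot: [0.992, -0.13, 0.0, 0.0]
ft_force: [-1.3, -0.4, 3.9]
gripper_width: -0.001
```

drive_tool(targets=[{"grip": 0, "xyz": [0, 0, 0], "twist": 0}])

```text
time_s: 13.12
tcp_pos: [0.5664, 0.0481, 0.0444]
tool_rot: [0.992, -0.13, 0.0, 0.0]
ft_force: [-1.7, -0.3, 4.5]
gripper_width: -0.002
```

Contact is now unmistakable: force builds while the plug holds. Lifting off at once.

drive_tool(targets=[{"grip": 0, "xyz": [0, 0, -0.004], "twist": 0}, {"grip": 0, "xyz": [0, 0, -0.015], "twist": 0}, {"grip": 0, "xyz": [0, 0, -0.035], "twist": 0}, {"grip": 0, "xyz": [0, 0, -0.065], "twist": 0}, {"grip": 0, "xyz": [0, 0, -0.095], "twist": 0}, {"grip": 0, "xyz": [0, 0, -0.115], "twist": 0}, {"grip": 0, "xyz": [0, 0, -0.12], "twist": 0}, {"grip": 0, "xyz": [0, 0, -0.12], "twist": 0}, {"grip": 0, "xyz": [0, 0, -0.12], "twist": 0}])

```text
time_s: 14.25
tcp_pos: [0.5657, 0.048, 0.1632]
tool_rot: [0.992, -0.13, -0.001, 0.0]
ft_force: [-0.2, -0.7, -0.6]
gripper_width: -0.003
```

```bash
python3 look.py 4
python3 - <<'E'
from bench import read_camera
import cv2
cv2.imwrite("pics/full4.png",read_camera("scene")["frame"][:,:,::-1])
E
```

```text
before [375, np.float64(0.0523), 457, np.float64(0.0363)]
now [328, np.float64(0.044), 470, np.float64(0.0362)]
14.3 [0.5657993  0.04801766 0.16326619] [ 0.0617544   0.82415973 -0.17894451]
```

View pics/full4.png

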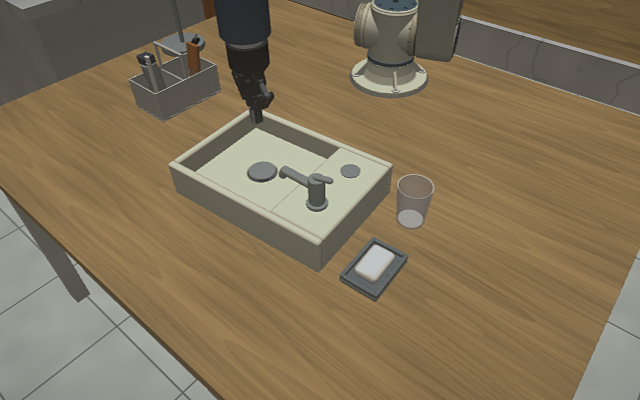

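The plug (262,171) is down, the cup (411,203) and soap dish (374,268) have not moved, and the arm is clear. I hand in.

```bash
python3 -c "
from bench import job
print(job.finish_job())"
```

```text
the job is handed in; nothing more can be done
None
```

The drain is shut: I pushed the plug down to its hard stop, where the force rose to about 11 N with the tool held at z ≈ 0.0394. I then lifted the fingers off and let the catch take it. I could not hear the click; I infer it from the stop and from the plug then staying down.

- **Plug height:** the camera put the cap at 0.0523 m before the push, and at 0.044 m in every look afterwards. That drop of about 8.3 mm agrees with the catch's 8.8 mm within calibration.
- **Feeling the plug:** I rested the fingers on it twice instead of once. The first rest read about 1.5 N, too close to the sensor noise (about ±1 N) to be sure of.
- **Second rest too heavy:** it proved the contact, but the force crept up to about 4.5 N before I lifted, more than the light touch I intended and over the 2 N the catch bears unmoved. The tool moved only about 0.1 mm, so any sink was slight and far short of the stop.
- **Small disagreement:** contact came at z ≈ 0.0445, about 0.4 mm above what I expected from the stop reading.
- **End state:** at about 14 s the gripper was 16 cm above the counter and touching nothing, and the cup and soap dish looked unmoved in the last picture.

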